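# Wind the tilt stage up to its next division and lock it

### The arm

A 7-joint arm with a two-finger parallel gripper is mounted at the origin on the work surface. World frame = base frame: x ahead of the robot, y to its left, z up, the work surface at z = 0. Lengths are in m, angles in rad, forces in N, time in s.
With the tool pointing down it reaches from about 0.4 to 0.9 m from the base axis. Payload 5.5 kg.
Tool frame: the origin (TCP) lies midway between the tips of the shut fingers; the grasp point (between the pads) lies r.grip_depth behind it (r.grip_depth is the distance from the TCP to the grasp point, in m); z points along the fingers, y is the direction in which the jaws open and shut (so a half turn about z gives the same grasp; the last joint's range is limited). The gripper opens to 92 mm and grips with 3 to 60 N. Pads are 19 mm wide; open, the fingers measure 130 mm over their backs; the gripper's body (75 mm by 190 mm) begins 47 mm behind the grasp point.
Start: joints at [-1, 0.501, -0.427, 1.55, 0.221, 1.138, -0.21], TCP at [0.197, 0.619, 0.199] pointing down, gripper open.
Joint ranges: [-2.88, 2.88], [-0.31, 2.03], [-1.54, 1.56], [0.2, 2.42], [-1.41, 4.55], [0.19, 2.02], [-2.57, 2.57]. Speed limits (rad/s): [2.57, 2.57, 3.14, 3.14, 3.14, 3.14, 3.14].

### API

Orientations are given as a 3x3 rotation matrix whose columns are the frame's x, y, z axes.
In Python, from workcell import r gives the robot as it stands. Calls block until the motion is done:
- r.movep(position, orientation): joint-space move of the TCP to a pose.
- r.line_to(position, rot=None, speed=0.15, force_limit=None): straight line of the TCP; rot=None keeps the orientation; speed is the mean speed in m/s. With force_limit (N) it stops when the force on the tool has changed by that much, and returns True; else False.
- r.movej(angles): joint-space move.
- r.gripper_to(opening): opening from 0.0 (shut) to 1.0 (fully open); the grip force is fixed at half the most; returns when the fingers have stopped.
- r.pause(seconds).
- r.ik(position, orientation): joint angles nearest the present ones, or None.
- r.get_obs(): the state.
- r.snapshot(name): name is "side" or "top" or "wrist"; returns the picture (420x560x3 uint8, red, green, blue); there is no depth.
- r.calibration(name): a dict with "fx", "fy", "cx", "cy" (pixels), "eye" and "orientation" of the camera in the world. Camera axes: x right, y up, looking along -z (the intrinsics and any distortion apply to the point x, -y, -z); pixel columns grow to the right and rows downward; lengths in m; the calibration is good to about 2 mm. The wrist camera is an equidistant fisheye: a pixel r from the principal point sees the ray r / f radians off the axis. A picture is of the moment at which its call begins: read the wrist's pose just before it. calibration takes no time and is no camera call; for the wrist camera it gives the pose at the moment of the call.
A pose or a line that the arm cannot do raises r.Unreachable and nothing moves.
- r.sign_off(): hands the job in, once; it reports no verdict.
The state is a dict: "t": time; "qpos": joint angles; "joint_velocities": joint speeds; "effort": joint torques, N m; "tool_pos": TCP position; "eef_rot": TCP orientation; "force": force on the tool from outside, world axes, zero at the start; "ft_torque": the same for the moment, N m; "opening": opening from 0.0 (shut) to 1.0 (fully open).
Only numpy, scipy, OpenCV 4.12 (cv2) and the standard library are available. Lean on these libraries where they do the work, as an engineer would, in place of code of your own. Each camera call takes 0.05 s, during which the arm holds its last target.

### The job

Wind the tilt stage up by its handwheel: hold the red spinner grip lightly and turn the wheel clockwise (seen from above), two to three turns, until the drive comes fully home on its inner stop, near the 30 degree division. Then swing the chrome cam lever anticlockwise by its black post until it is fully home on its end stop, and let go. Ease into both stops by feel: never push the spinner grip round with more than 20 N (the sprung rim must not twist past its limit), keep finger force on the lever moderate (under 60 N, squeeze included), and leave the loose things where they are.

Things in the scene. Friction and masses are not known exactly. Their poses are not given: they have to be found in the camera images.
- stage: the tilt stage, fixed: grey base plate 250 x 320 x 14 mm (its x, y), origin at the centre of its underside, z up. -y half: blue worm tower with a flat handwheel on top. Middle: aluminium platform that tilts about a trunnion along y, 88 mm up, and a white graduated drum. +y half: cam lock bracket with a chrome lever. Tops: spinner 175, lever post 177, platform fittings up to 160 mm.
- wheel_axis (a point): on the handwheel's vertical axis, at the height of the spinner's foot (stage frame 0, -100, 131 mm). Dark steel disc 116 mm across, top face 129 mm up (hub 135). Clockwise from above raises the platform, 6 degrees a turn (1:60 worm). It drags steadily with 0.16 N m (4 N at the spinner) and stays where left; the inner stop is unmarked, comes without warning and stops the wheel dead.
- rim (a joint): twist of the handwheel's rim on its hub in rad, positive when the rim is pushed ahead clockwise. A torsion spring of 4 N m/rad joins them, so it shows the torque: 0 when free, about 0.04 (4 N at the spinner) while winding, and it grows as the spinner is pushed on at the stop, 0.01 per N or 1 mm of spinner travel per 2.5 N. Past 0.2 (20 N at the spinner), either way, the drive is damaged.
- spinner: the red spinner grip on the handwheel's rim: upright cylinder 16 mm in diameter, 44 mm tall, origin at the centre of its foot, 40 mm from the wheel's axis, anywhere on that circle at the start. It spins freely about its own upright axis, so it can be held firmly while led round the circle.
- platform_top (a point): centre of the tilting platform's upper face (110 x 62 mm), 35 mm from the trunnion's axis, 10 mm to +y of the stage's middle. Its z axis is the platform's normal: upright at 0 degrees, leaning to the stage's -x as it tilts. It starts at 12 to 18 degrees (near the 15 degree division); the stop comes near the next main division, 30 degrees, to within half a degree.
- lever_axis (a point): point on the cam lever's vertical turning axis, at the height of the black post's foot (stage frame: 0, 88, 137 mm)
- camlever: the chrome cam lever with its lobe; origin on its vertical turning axis, 113 mm up; the bar points along its own y axis. Its yaw relative to the stage: 0 = fully open (bar along the stage's +y), 1.5 rad anticlockwise from above = locked, hard on its end stop (bar nearly along -x). It starts at 0 to 0.3, stays where left, and takes 3.5 N at the post when open, 5 N near the end; over 60 N of finger force damages it.
- lever_grip (a point): middle of the black upright post at the end of the cam lever: cylinder 16 mm in diameter, 40 mm tall, fixed to the lever, 65 mm from the lever's axis; this point is half way up, 157 mm above the counter. The chrome bar below it is 16 mm wide, its top at 137 mm.
- float: bystander: squat orange polyurethane float, 104 mm in diameter, 62 mm tall, origin at the centre of its underside
- sleeve: bystander: clear acrylic tube standing upright, 32 mm in diameter, 110 mm tall, origin at the centre of its underside
- pin_a: bystander: bronze shackle pin standing on its head on the counter, 22 mm across, 60 mm tall, origin at the centre of its underside
- pin_b: bystander: bronze shackle pin like pin_a, on the counter
- pin_c: bystander: bronze shackle pin like pin_a, standing on the stage's base plate in front of the worm tower and platform
- cap: bystander: black delrin sensor cap, 38 mm in diameter, 30 mm tall, on the front of the stage's base plate, origin at the centre of its underside

How it is judged:
On the way, in this order (a step that is already met when the one before it is completed fails the run):
1. the platform is wound up to the stop near the 30 degree division (angle between platform_top's own z axis and vertical above 0.5137 rad), for 0.2 s.
2. the cam lever is swung home (y of lever_grip in the frame of stage below 0.0965 m), for 0.2 s.
At the end, for the whole second after the job is handed in: The platform stands against its stop near the 30 degree division (tilt within 0.0025 rad of it: the wheel within 6 mm of the stop at the spinner), the cam lever is home (within 0.06 rad of its end stop: the post less than 8.5 mm to +y of the lever axis, stage frame), and both stay so (angle between platform_top's own z axis and vertical above 0.5137 rad and y of lever_grip in the frame of stage below 0.0965 m); the robot touches nothing.
It fails at once if the drive is forced: the rim is twisted past 0.2 rad (20 N at the spinner) (value of joint rim above 0.2 rad or value of joint rim below -0.2 rad).
It fails at once if the cam lever is forced: over 60 N (contact force between camlever and anything else above 60 N).
It fails at once if a bystander is shifted by over 20 mm (distance of any of float, sleeve, pin_a, pin_b, pin_c, cap from where it was at the start of the episode above 0.02 m).
It also fails if it takes over 67 s, if anything falls off the work surface, if the arm or the gripper's body presses on something with over 40 N, if the wrist force passes 120 N, or if a joint passes its speed limit or range.

## Working session

There is one attempt and no reset: what is moved stays moved. The work goes in short steps, each a Python script; the robot and the scene stay as the last script left them, time stands still between calls to the robot, and variables do not carry over. Pictures are saved under pics/ and viewed, and the job is handed in when it is done.

```bash
ls; mkdir -p pics; python3 - <<'E'
from workcell import r
import cv2,json
o=r.get_obs();print({k:o[k] for k in('t','tool_pos','force','opening')},r.grip_depth)
for n in("side","top","wrist"):
    c=r.calibration(n);print(n,c)
    cv2.imwrite(f"pics/{n}0.png",r.snapshot(n)[:,:,::-1])
E
```

```text
pics
{'t': 0.0, 'tool_pos': array([0.19673752, 0.61872691, 0.19748027]), 'force': array([0.59168189, 0.72379542, 0.31955372]), 'opening': 1.0017171954837514} 0.0188
side {'fx': 524.6426187621146, 'fy': 524.6426187621146, 'cx': 280.9529106660366, 'cy': 206.21946440236647, 'eye': array([ 0.39903239, -1.19040052,  0.82301469]), 'orientation': array([[ 0.9922859 ,  0.06041556, -0.10825274],
       [-0.12393856,  0.50328902, -0.85518383],
       [ 0.00281601,  0.86200355,  0.50689442]])}
top {'fx': 467.5917326986291, 'fy': 467.5917326986291, 'cx': 276.05067081749996, 'cy': 200.68931590237736, 'eye': array([0.31752422, 0.00831302, 1.306254  ]), 'orientation': array([[ 0.0010685 ,  0.98115906, -0.19319874],
       [-0.99999484,  0.00163397,  0.00276758],
       [ 0.00303112,  0.19319479,  0.98115574]])}
wrist {'fx': 325.19226210127806, 'fy': 325.19226210127806, 'cx': 277.5289198056209, 'cy': 211.51261169983516, 'eye': array([0.12448737, 0.64162342, 0.38402686]), 'orientation': array([[ 0.30267438, -0.91450596, -0.26845308],
       [ 0.95308907,  0.28951029,  0.08834602],
       [-0.00307303, -0.28259978,  0.95923299]])}
```

View pics/top0.png

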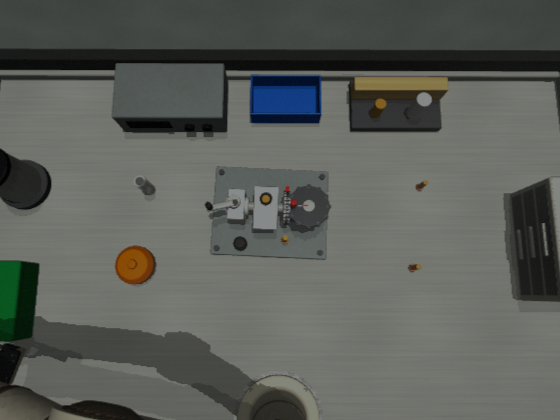

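View pics/side0.png

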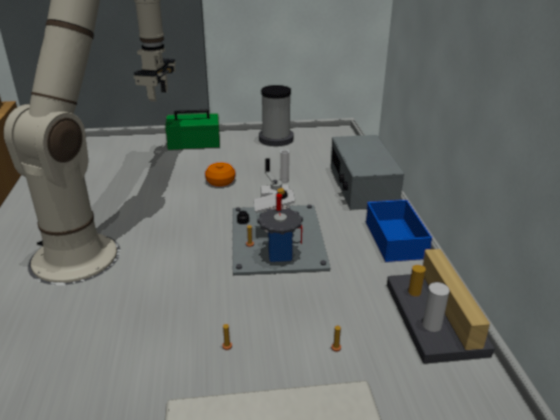

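View pics/wrist0.png

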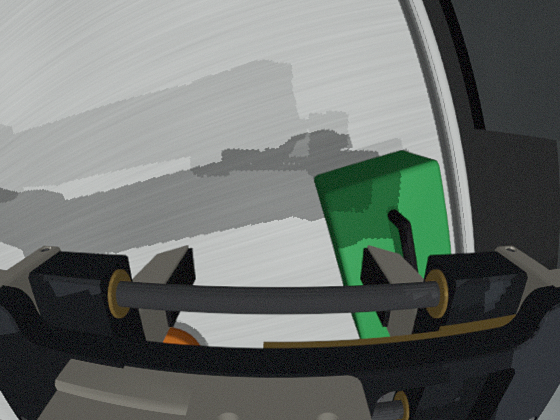

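```bash
cat > h.py <<'E'
import numpy as np,cv2
from workcell import r
def ray(n,px,c=None):
    c=c or r.calibration(n); u=(px[0]-c['cx'])/c['fx']; v=(px[1]-c['cy'])/c['fy']
    if n=='wrist':
        t=np.hypot(u,v); s=np.sin(t)/t if t>1e-9 else 1
        d=np.array([u*s,-v*s,-np.cos(t)])
    else: d=np.array([u,-v,-1.])
    return np.array(c['eye']),c['orientation']@d
def onplane(n,px,z,c=None):
    e,d=ray(n,px,c); return e+d*(z-e[2])/d[2]
def proj(n,P,c=None):
    c=c or r.calibration(n); p=c['orientation'].T@(np.array(P)-c['eye']); x,y,z=p[0],-p[1],-p[2]
    if n=='wrist':
        rr=np.hypot(x,y); t=np.arctan2(rr,z); k=t/rr; return np.array([c['cx']+c['fx']*x*k,c['cy']+c['fy']*y*k])
    return np.array([c['cx']+c['fx']*x/z,c['cy']+c['fy']*y/z])
E
python3 - <<'E'
import cv2
a=cv2.imread('pics/top0.png')[155:270,195:345]
cv2.imwrite('pics/top0z.png',cv2.resize(a,None,fx=5,fy=5,interpolation=cv2.INTER_CUBIC))
a=cv2.imread('pics/side0.png')[140:280,220:340]
cv2.imwrite('pics/side0z.png',cv2.resize(a,None,fx=4,fy=4,interpolation=cv2.INTER_CUBIC))
E
```

```text
(no output)
```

View pics/top0z.png

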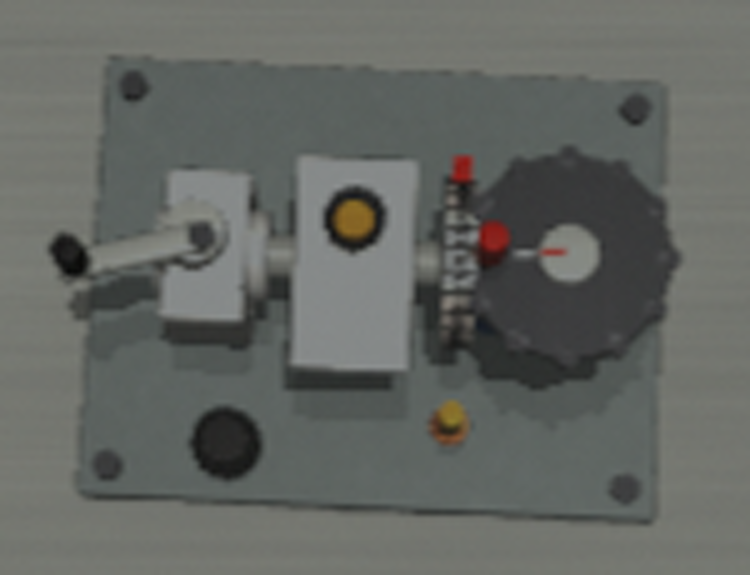

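View pics/side0z.png

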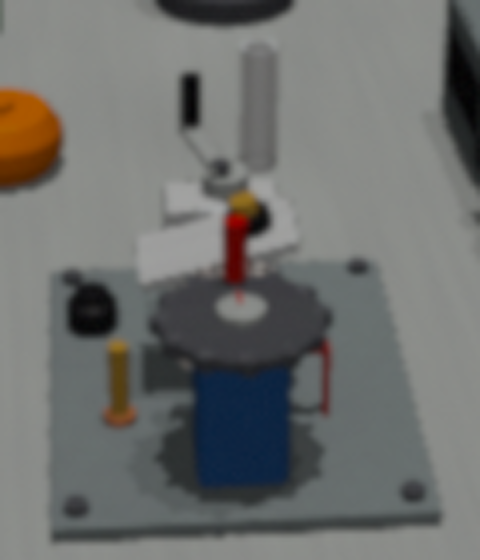

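```bash
python3 - <<'E'
from h import *
f=lambda x,y,z:onplane('top',(195+x/5-.4,155+y/5-.4),z)
L=[(125,160),(-125,160)]
cs=[f(108,57,.014),f(667,85,.014),f(657,522,.014),f(80,495,.014)]
# stage local: image up=+x, left=+y
loc=np.array([[.125,.16],[.125,-.16],[-.125,-.16],[-.125,.16]])
W=np.array(cs)[:,:2]; m=W.mean(0); H=loc.T@(W-m)
yaw=np.arctan2(H[0,1]-H[1,0],H[0,0]+H[1,1]); 
R=np.array([[np.cos(yaw),-np.sin(yaw)],[np.sin(yaw),np.cos(yaw)]])
print('stage',m,yaw,'resid',(W-m)@R-loc)
for nm,p,l in(('hub',f(570,252,.135),(0,-.1)),('lev',f(202,236,.14),(0,.088))):
    print(nm,p[:2],'pred',m+R@np.array(l))
for nm,p in(('spin',f(493,239,.175)),('post',f(70,252,.177))): print(nm,p, R.T@(p[:2]-m))
E
```

```text
stage [0.5403625 0.0210633] -0.04440498668586753 resid [[ 0.00035686  0.0004488 ]
 [-0.00137258  0.00083275]
 [ 0.00037137  0.00037442]
 [ 0.00064435 -0.00165597]]
hub [ 0.53709481 -0.07796784] pred [ 0.53592346 -0.07883813]
lev [0.54412136 0.10929744] pred [0.54426885 0.10897656]
spin [ 0.53605253 -0.0371436   0.175     ] [-0.00172189 -0.05834085]
post [0.52881926 0.17076707 0.177     ] [-0.01817727  0.14904379]
```

```bash
cat >> h.py <<'E'
M=np.array([.5404,.0211]); YAW=-.0444
def Rz(a): return np.array([[np.cos(a),-np.sin(a),0],[np.sin(a),np.cos(a),0],[0,0,1]])
S=Rz(YAW)
def st(x,y,z): return S@np.array([x,y,z])+np.array([M[0],M[1],0])
def down(a): # tool y axis at stage angle a, z down
    y=S@np.array([np.cos(a),np.sin(a),0]); z=np.array([0,0,-1.]); return np.column_stack([np.cross(y,z),y,z])
E
python3 - <<'E'
from h import *
for a in (0,np.pi):
  for off in(0,.3,-.3):
    print('spin',a,off,[np.round(r.ik(st(.04*c,-.1+.04*s,.141),down(a+off)),2).tolist() if r.ik(st(.04*c,-.1+.04*s,.141),down(a+off)) is not None else None for c,s in((0,1),(1,0),(-1,0))])
for b in(0,np.pi):
  for l in(.29,.9,1.5,1.6):
    q=r.ik(st(-.065*np.sin(l),.088+.065*np.cos(l),.143),down(l+b)); print('lev',b,l,None if q is None else np.round(q,2).tolist())
E
```

```text
spin 0 0 [[-0.11, 0.34, 0.16, 1.9, -0.07, 0.9, 0.04], [-0.05, 0.41, 0.18, 1.8, -0.09, 0.94, 0.13], [-0.07, 0.28, 0.2, 1.99, -0.07, 0.88, 0.12]]
spin 0 0.3 [[-0.08, 0.34, 0.12, 1.9, -0.05, 0.9, 0.32], [-0.03, 0.41, 0.16, 1.8, -0.08, 0.94, 0.41], [-0.05, 0.28, 0.18, 1.99, -0.06, 0.88, 0.42]]
spin 0 -0.3 [[-0.14, 0.34, 0.19, 1.9, -0.08, 0.9, -0.25], [-0.08, 0.41, 0.22, 1.8, -0.11, 0.94, -0.16], [-0.1, 0.28, 0.24, 1.99, -0.08, 0.88, -0.17]]
spin 3.141592653589793 0 [[-0.91, 0.78, 1.36, 1.92, -0.84, 1.17, -2.42], [-0.78, 0.87, 1.35, 1.82, -0.9, 1.25, -2.34], [-0.89, 0.69, 1.36, 2.01, -0.77, 1.11, -2.36]]
spin 3.141592653589793 0.3 [[-0.91, 0.78, 1.36, 1.92, -0.84, 1.17, -2.12], [-0.78, 0.87, 1.35, 1.82, -0.9, 1.25, -2.04], [-0.89, 0.69, 1.36, 2.01, -0.77, 1.11, -2.06]]
spin 3.141592653589793 -0.3 [[0.95, 0.73, -1.3, 1.87, 0.77, 1.17, 2.17], [0.96, 0.82, -1.3, 1.77, 0.84, 1.24, 2.23], [1.08, 0.64, -1.3, 1.96, 0.7, 1.1, 2.28]]
lev 0 0.29 [-0.31, 0.37, -0.07, 1.85, 0.03, 0.92, -0.15]
lev 0 0.9 [-0.23, 0.31, -0.14, 1.94, 0.05, 0.9, 0.46]
lev 0 1.5 [-0.12, 0.27, -0.2, 2.0, 0.07, 0.88, 1.1]
lev 0 1.6 [-0.1, 0.27, -0.21, 2.0, 0.07, 0.88, 1.21]
lev 3.141592653589793 0.29 [-1.27, 0.81, 1.36, 1.88, -0.86, 1.2, -2.51]
lev 3.141592653589793 0.9 [-1.32, 0.72, 1.36, 1.97, -0.8, 1.14, -1.9]
lev 3.141592653589793 1.5 [-0.52, 0.26, 0.27, 2.01, -0.09, 0.88, -1.89]
lev 3.141592653589793 1.6 [-0.51, 0.26, 0.26, 2.01, -0.09, 0.88, -1.78]
```

```bash
python3 - <<'E'
from h import *
r.line_to(r.get_obs()['tool_pos']+[0,0,.12],speed=.3)
r.movep(st(-.05,-.06,.33),down(0))
o=r.get_obs();print(o['t'],o['tool_pos'],o['force'])
import json
c=r.calibration('wrist');im=r.snapshot('wrist');np.savez('w1.npz',im=im,**c)
cv2.imwrite('pics/w1.png',im[:,:,::-1])
for n,p in(('hub',st(0,-.1,.135)),('lev',st(0,.088,.14)),('spin',st(0,-.06,.175))):print(n,proj('wrist',p,c))
E
```

```text
3.2417 [ 0.48803395 -0.0353258   0.32987323] [ 0.31123168 -0.86275446  0.72733786]
hub [317.53651442 215.00744725]
lev [321.20570343  58.46690167]
spin [323.21966963 190.4966586 ]
```

View pics/w1.png

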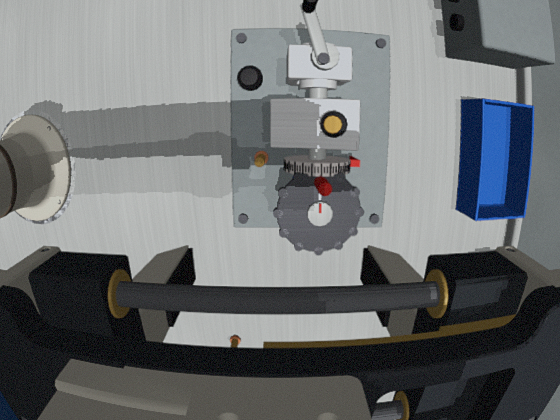

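```bash
python3 - <<'E'
from h import *
d=np.load('w1.npz');im=d['im'];c={k:d[k] for k in d if k!='im'}
z=im[130:260,260:380]; cv2.imwrite('pics/w1z.png',cv2.resize(z,None,fx=5,fy=5,interpolation=cv2.INTER_CUBIC)[:,:,::-1])
I=im.astype(int); red=((I[...,0]>110)&(I[...,1]<60)&(I[...,2]<60)).astype(np.uint8)
n,l,s,ce=cv2.connectedComponentsWithStats(red)
for i in range(1,n):
  if s[i,4]>8: print(s[i],ce[i])
g=im.min(2)>150; g[:200]=0;g[228:]=0;g[:,:302]=0;g[:,340:]=0
n,l,s,ce=cv2.connectedComponentsWithStats(g.astype(np.uint8))
for i in range(1,n):
  if s[i,4]>8: print('w',s[i],ce[i], onplane('wrist',ce[i],.135,c))
E
```

```text
[350 159   9   7  41] [354.12195122 162.04878049]
[323 183   9  13  86] [326.91860465 188.81395349]
w [308 202  24  24 419] [319.63245823 214.22434368] [ 0.53857577 -0.0779031   0.135     ]
```

View pics/w1z.png

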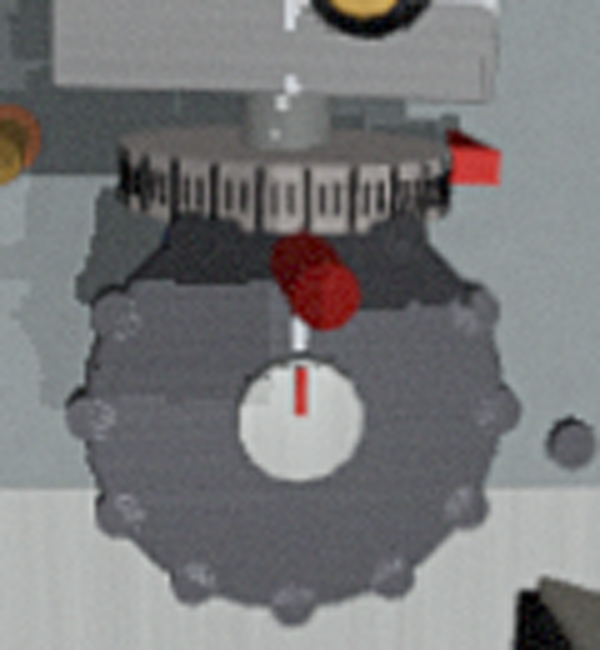

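```bash
python3 - <<'E'
from h import *
d=np.load('w1.npz');c={k:d[k] for k in d if k!='im'}
f=lambda x,y,z:onplane('wrist',(260+x/5-.4,130+y/5-.4),z,c)
h=f(301,419,.135);s=f(326,295,.175);print(h,s,np.linalg.norm((s-h)[:2]))
print('top view spin [.5361,-.0371], hub [.5371,-.0780]', 'pred hub',st(0,-.1,.13))
E
```

```text
[ 0.53878888 -0.07685006  0.135     ] [ 0.53948419 -0.03679725  0.175     ] 0.04005884516301807
top view spin [.5361,-.0371], hub [.5371,-.0780] pred hub [ 0.53596146 -0.07880145  0.13      ]
```

```bash
python3 - <<'E'
from h import *
r.gripper_to(.42)
p=np.array([.538,-.0372,.2]); r.movep(p,down(0))
print(r.line_to([p[0],p[1],.143],speed=.12,force_limit=8))
o=r.get_obs();print(o['t'],o['tool_pos'],o['force'],o['opening'])
r.gripper_to(.1)
o=r.get_obs();print(o['t'],o['tool_pos'],o['force'],o['opening'],o['ft_torque'])
cv2.imwrite('pics/w2.png',r.snapshot('wrist')[:,:,::-1])
E
```

```text
False
5.5167 [ 0.53882519 -0.03725158  0.14422552] [-0.35728154 -0.03033176 -0.94483179] 0.42295642225061864
6.0833 [ 0.53866242 -0.03712453  0.14344602] [ 0.92672175 -0.1555882   1.7339471 ] 0.13993901874277656 [-0.02035493 -0.13229714  0.03174032]
```

View pics/w2.png

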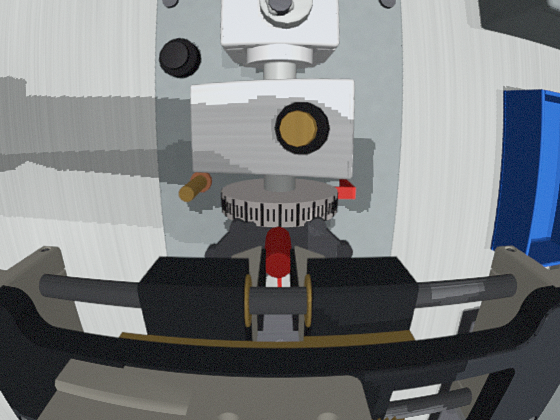

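```bash
python3 - <<'E'
from h import *
r.pause(.2)
o=r.get_obs();print(o['tool_pos'],o['force'],o['opening']); p=o['tool_pos']
im=cv2.imread('pics/w2.png')
for dz in(0,.0188,.032): print(proj('wrist',p+[0,0,dz]))
cv2.imwrite('pics/w2z.png',cv2.resize(im[200:350,190:370],None,fx=4,fy=4,interpolation=cv2.INTER_CUBIC))
E
```

```text
[ 0.5384938  -0.03706779  0.14333017] [1.61456804 0.7672497  3.94999593] 0.1394421751981442
[277.06443086 243.35332744]
[277.08237242 255.83190962]
[277.09748703 266.08292245]
```

View pics/w2z.png

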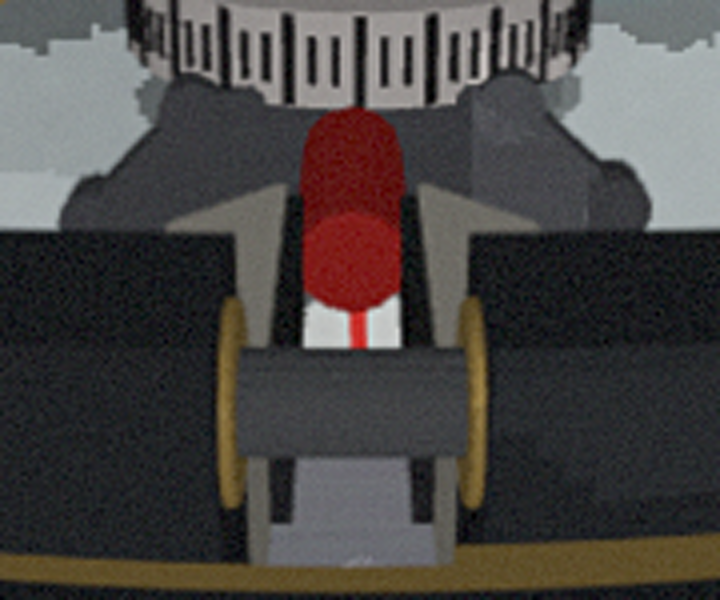

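```bash
cat >> h.py <<'E'
def wind(C,th,n,step,speed,lim,z=.143,fl=9,f0=np.zeros(3),R=.04,log=True):
    """th: commanded angle; goes clockwise. returns final th, log rows (th, tangential resist, radial, fz, pos)"""
    rows=[]
    for i in range(n):
        th2=th-step
        hit=r.line_to([C[0]+R*np.cos(th2),C[1]+R*np.sin(th2),z],speed=speed,force_limit=fl)
        o=r.get_obs(); f=o['force']-f0; p=o['tool_pos']
        a=np.arctan2(p[1]-C[1],p[0]-C[0])
        t=np.array([np.sin(a),-np.cos(a)]); ra=np.array([np.cos(a),np.sin(a)])
        ft=-f[:2]@t; fr=f[:2]@ra
        rows.append((th2,a,ft,fr,f[2],p[0],p[1],p[2],hit,o['t'])); th=th2
        if log: print('th %.3f a %.3f ft %.1f fr %.1f fz %.1f p %.4f %.4f %.4f %d t %.2f'%rows[-1])
        if hit or ft>lim: break
    return th,rows
E
python3 - <<'E'
from h import *
C=np.array([.5385,-.077]); 
th,rows=wind(C,np.pi/2,6,np.radians(15),.04,11)
np.save('th.npy',th)
E
```

```text
th 1.309 a 1.334 ft 3.5 fr 0.5 fz 6.8 p 0.5479 -0.0380 0.1430 0 t 6.76
th 1.047 a 1.072 ft 2.1 fr 0.7 fz 6.8 p 0.5577 -0.0418 0.1430 0 t 7.17
th 0.785 a 0.810 ft 2.0 fr 0.8 fz 6.6 p 0.5661 -0.0480 0.1430 0 t 7.58
th 0.524 a 0.550 ft 2.7 fr 1.3 fz 4.4 p 0.5727 -0.0561 0.1431 0 t 7.98
th 0.262 a 0.290 ft 3.0 fr -0.0 fz 5.2 p 0.5769 -0.0655 0.1431 0 t 8.39
th 0.000 a 0.024 ft 3.0 fr -0.9 fz 4.7 p 0.5786 -0.0760 0.1431 0 t 8.80
```

```bash
python3 - <<'E'
from h import *
C=np.array([.5385,-.077]); th=float(np.load('th.npy'))
th,rows=wind(C,th,24,np.radians(15),.045,8,fl=6.5)
np.save('th.npy',th)
E
```

```text
th -0.262 a -0.249 ft 3.7 fr 0.1 fz 5.5 p 0.5775 -0.0869 0.1432 0 t 9.18
th -0.524 a -0.523 ft 2.9 fr -0.7 fz 4.2 p 0.5734 -0.0971 0.1432 0 t 9.57
th -0.785 a -0.789 ft 2.9 fr 0.3 fz 5.9 p 0.5669 -0.1057 0.1431 0 t 9.95
th -1.047 a -1.050 ft 3.0 fr 0.3 fz 4.3 p 0.5586 -0.1121 0.1432 0 t 10.33
th -1.309 a -1.306 ft 2.4 fr 2.1 fz 5.1 p 0.5491 -0.1160 0.1432 0 t 10.72
th -1.571 a -1.568 ft 3.0 fr 1.8 fz 5.2 p 0.5386 -0.1175 0.1432 0 t 11.10
th -1.833 a -1.831 ft 2.6 fr 0.6 fz 4.8 p 0.5280 -0.1163 0.1431 0 t 11.48
th -2.094 a -2.095 ft 3.0 fr -0.0 fz 4.6 p 0.5181 -0.1123 0.1431 0 t 11.87
th -2.356 a -2.358 ft 2.5 fr 1.2 fz 5.9 p 0.5096 -0.1058 0.1431 0 t 12.25
th -2.618 a -2.615 ft 2.5 fr 1.2 fz 5.8 p 0.5032 -0.0975 0.1430 0 t 12.63
th -2.880 a -2.871 ft 3.0 fr -1.1 fz 6.0 p 0.4990 -0.0879 0.1430 0 t 13.02
th -3.142 a -3.124 ft 3.5 fr -0.6 fz 7.5 p 0.4975 -0.0777 0.1429 0 t 13.40
th -3.403 a 2.907 ft 2.5 fr -1.1 fz 6.9 p 0.4986 -0.0675 0.1428 0 t 13.78
th -3.665 a 2.656 ft 2.8 fr -1.7 fz 7.2 p 0.5022 -0.0579 0.1428 0 t 14.17
th -3.927 a 2.403 ft 2.1 fr -0.6 fz 8.9 p 0.5082 -0.0494 0.1427 0 t 14.55
th -4.189 a 2.149 ft 3.4 fr -0.2 fz 10.6 p 0.5162 -0.0428 0.1426 0 t 14.93
th -4.451 a 1.891 ft 2.4 fr 0.5 fz 10.0 p 0.5257 -0.0383 0.1426 0 t 15.32
th -4.712 a 1.633 ft 2.1 fr -0.8 fz 10.4 p 0.5360 -0.0365 0.1426 0 t 15.70
th -4.974 a 1.373 ft 3.7 fr 1.3 fz 10.8 p 0.5465 -0.0373 0.1426 0 t 16.08
th -5.236 a 1.113 ft 3.3 fr 0.6 fz 9.5 p 0.5563 -0.0408 0.1427 0 t 16.47
th -5.498 a 0.850 ft 3.4 fr 1.2 fz 9.7 p 0.5650 -0.0468 0.1428 0 t 16.85
th -5.760 a 0.588 ft 3.0 fr 1.1 fz 8.5 p 0.5718 -0.0548 0.1428 0 t 17.23
th -6.021 a 0.323 ft 3.5 fr 1.1 fz 8.2 p 0.5763 -0.0643 0.1430 0 t 17.62
th -6.283 a 0.056 ft 2.5 fr 2.4 fz 7.5 p 0.5783 -0.0748 0.1431 0 t 18.00
```

```bash
python3 - <<'E'
from h import *
C=np.array([.5385,-.077]); th=float(np.load('th.npy'))
th,rows=wind(C,th,14,np.radians(15),.045,8,fl=6.5,z=.1436)
if not rows[-1][-2] and rows[-1][2]<8: th,rows=wind(C,th,14,np.radians(15),.035,8,fl=6.5,z=.1436)
np.save('th.npy',th)
E
```

```text
th -6.545 a -0.228 ft 3.8 fr 2.2 fz 4.0 p 0.5771 -0.0860 0.1434 0 t 18.38
th -6.807 a -0.524 ft 2.0 fr 1.7 fz 4.0 p 0.5730 -0.0969 0.1435 0 t 18.77
th -7.069 a -0.793 ft 2.0 fr 1.7 fz 2.4 p 0.5665 -0.1054 0.1435 0 t 19.15
th -7.330 a -1.056 ft 2.1 fr 1.4 fz 3.0 p 0.5582 -0.1119 0.1435 0 t 19.53
th -7.592 a -1.315 ft 2.8 fr 2.3 fz 2.3 p 0.5487 -0.1158 0.1435 0 t 19.92
th -7.854 a -1.576 ft 2.5 fr 1.4 fz 0.9 p 0.5383 -0.1172 0.1436 0 t 20.30
th -8.116 a -1.839 ft 2.0 fr 1.8 fz 1.1 p 0.5279 -0.1158 0.1435 0 t 20.68
th -8.378 a -2.098 ft 2.1 fr 0.7 fz 1.2 p 0.5182 -0.1118 0.1436 0 t 21.07
th -8.639 a -2.361 ft 2.7 fr 1.1 fz 1.5 p 0.5099 -0.1053 0.1436 0 t 21.45
th -8.901 a -2.623 ft 2.4 fr 0.9 fz 1.9 p 0.5035 -0.0970 0.1435 0 t 21.83
th -9.163 a -2.885 ft 3.4 fr 1.1 fz 2.3 p 0.4995 -0.0872 0.1435 0 t 22.22
th -9.425 a 3.137 ft 3.6 fr 1.5 fz 1.6 p 0.4982 -0.0768 0.1435 0 t 22.60
th -9.687 a 2.875 ft 3.2 fr 0.5 fz 1.6 p 0.4996 -0.0664 0.1435 0 t 22.98
th -9.948 a 2.616 ft 3.0 fr 0.2 fz 2.2 p 0.5037 -0.0568 0.1434 0 t 23.37
th -10.210 a 2.355 ft 2.8 fr 0.3 fz 1.3 p 0.5101 -0.0485 0.1435 0 t
[... 296 characters left out ...]
35 0 t 25.62
th -11.519 a 1.049 ft 3.7 fr -3.1 fz -0.3 p 0.5584 -0.0423 0.1435 0 t 26.07
th -11.781 a 0.792 ft 2.3 fr -3.4 fz -1.3 p 0.5666 -0.0485 0.1435 0 t 26.52
th -12.043 a 0.533 ft 2.5 fr -3.6 fz -0.5 p 0.5730 -0.0566 0.1435 0 t 26.97
th -12.305 a 0.273 ft 3.1 fr -2.9 fz -1.4 p 0.5771 -0.0662 0.1435 0 t 27.42
th -12.566 a 0.014 ft 2.9 fr -4.1 fz -1.9 p 0.5786 -0.0764 0.1436 0 t 27.87
th -12.828 a -0.248 ft 3.1 fr -3.6 fz -2.7 p 0.5774 -0.0869 0.1436 0 t 28.32
th -13.090 a -0.512 ft 2.9 fr -2.7 fz -3.6 p 0.5735 -0.0967 0.1437 0 t 28.77
th -13.352 a -0.777 ft 3.4 fr -1.7 fz -4.7 p 0.5672 -0.1052 0.1438 0 t 29.22
th -13.614 a -1.041 ft 2.6 fr -2.0 fz -4.5 p 0.5589 -0.1118 0.1438 0 t 29.67
```

```bash
python3 - <<'E'
from h import *
C=np.array([.5385,-.077]); th=float(np.load('th.npy'))
th,rows=wind(C,th,18,np.radians(15),.035,8,fl=6.5,z=.1430)
np.save('th.npy',th)
r.pause(.1);print(r.get_obs()['force'])
E
```

```text
th -13.875 a -1.276 ft 5.3 fr -2.9 fz -3.1 p 0.5503 -0.1157 0.1437 0 t 30.12
th -14.137 a -1.317 ft 7.4 fr 1.3 fz -5.8 p 0.5485 -0.1154 0.1442 1 t 30.38
[ 7.66502637  1.26015191 -3.63202485]
```

```bash
python3 - <<'E'
from h import *
C=np.array([.5385,-.077]); 
p=r.get_obs()['tool_pos']; a=np.arctan2(*(p-[*C,0])[[1,0]])
print(a)
for k in range(3):
    th,rows=wind(C,a-k*.03,1,.03,.01,12,fl=5,z=.1433)
    if rows[-1][2]>11: break
np.save('th.npy',th)
r.pause(.15);f=r.get_obs();print(f['force'],f['tool_pos'])
cv2.imwrite('pics/w3.png',r.snapshot('wrist')[:,:,::-1]);cv2.imwrite('pics/side3.png',r.snapshot('side')[:,:,::-1])
E
```

```text
-1.3063498338367012
th -1.336 a -1.293 ft 5.8 fr -2.4 fz -4.9 p 0.5495 -0.1157 0.1438 0 t 30.93
th -1.366 a -1.309 ft 6.9 fr -3.4 fz -5.9 p 0.5489 -0.1159 0.1439 0 t 31.20
th -1.396 a -1.326 ft 8.8 fr -2.8 fz -7.4 p 0.5482 -0.1160 0.1440 0 t 31.47
[ 7.17638164  5.58614677 -7.29504658] [ 0.54825374 -0.11598276  0.14403675]
```

View pics/w3.png

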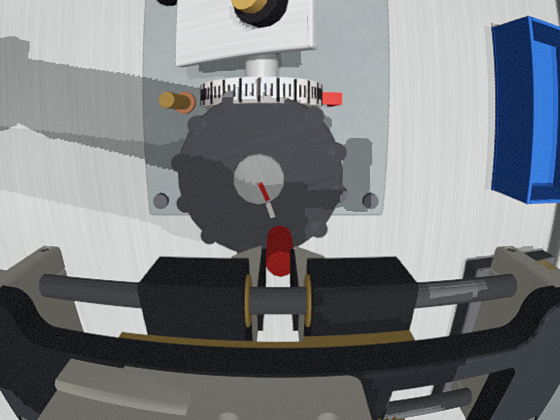

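```bash
python3 - <<'E'
from h import *
C=np.array([.5385,-.077]); th=float(np.load('th.npy'))
th,rows=wind(C,th,1,.04,.01,14,fl=5,z=.1435)
th,rows=wind(C,th,3,-.04,.012,14,fl=8,z=.1438)
r.gripper_to(.42)
p=r.get_obs()['tool_pos']; print(p)
r.line_to([p[0],p[1],.26],speed=.15)
r.pause(.05);f=r.get_obs();print(f['t'],f['force'],f['tool_pos'])
cv2.imwrite('pics/top4.png',cv2.resize(r.snapshot('top')[155:270,195:345],None,fx=5,fy=5)[:,:,::-1])
c=r.calibration('wrist');im=r.snapshot('wrist');np.savez('w4.npz',im=im,**c);cv2.imwrite('pics/w4.png',im[:,:,::-1])
E
```

```text
th -1.436 a -1.349 ft 10.4 fr -2.2 fz -7.6 p 0.5473 -0.1161 0.1443 0 t 32.02
th -1.396 a -1.329 ft 8.9 fr -2.0 fz -7.8 p 0.5481 -0.1158 0.1442 0 t 32.31
th -1.356 a -1.308 ft 6.4 fr -2.3 fz -8.1 p 0.5489 -0.1158 0.1441 0 t 32.59
th -1.316 a -1.286 ft 5.8 fr -2.0 fz -5.6 p 0.5498 -0.1156 0.1440 0 t 32.88
[ 0.5484134  -0.11593357  0.14384481]
34.4917 [ 0.12610479 -0.44416354 -1.51965467] [ 0.54750561 -0.11572059  0.25868244]
```

View pics/w4.png

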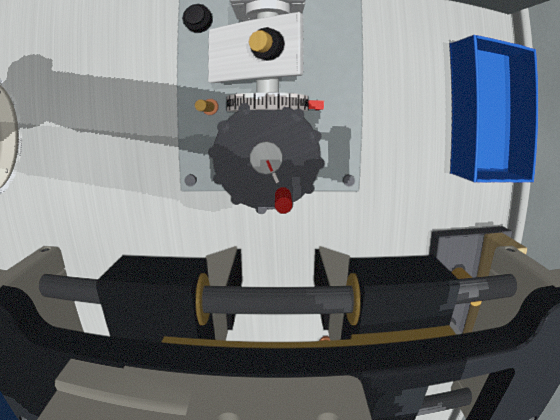

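View pics/top4.png

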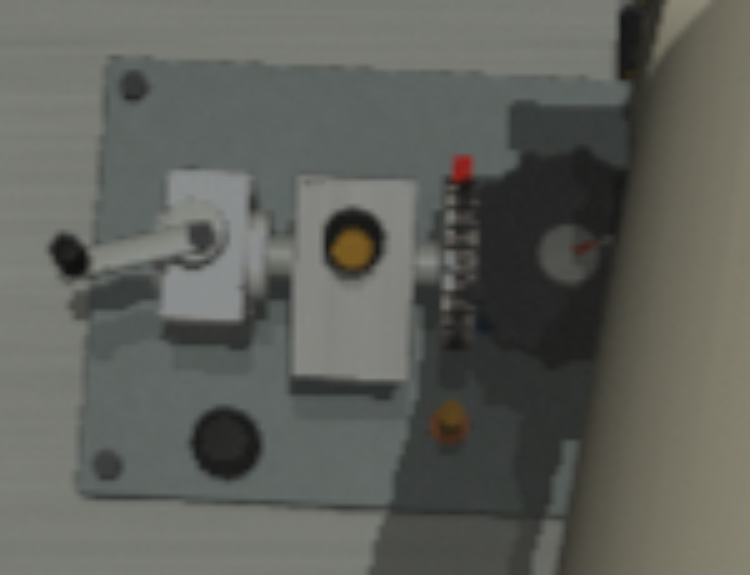

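```bash
sed -i 's/^M=.*/M=np.array([.5425,.0227]); YAW=-.0444/' h.py; python3 - <<'E'
from h import *
l=.29
r.gripper_to(.38)
r.movep(st(-.065*np.sin(l),.088+.065*np.cos(l)-.0,.27),down(l))
o=r.get_obs();print(o['t'],o['tool_pos'],o['force'])
c=r.calibration('wrist');im=r.snapshot('wrist');np.savez('w5.npz',im=im,**c);cv2.imwrite('pics/w5.png',im[:,:,::-1])
for p in (st(0,.088,.14),st(-.065*np.sin(l),.088+.065*np.cos(l),.177)):print(proj('wrist',p,c))
E
```

```text
36.0333 [0.53127429 0.17121898 0.26993485] [ 0.50223607 -0.65324262 -0.36800278]
[277.55832258 251.68453824]
[277.35332166 201.08274396]
```

View pics/w5.png

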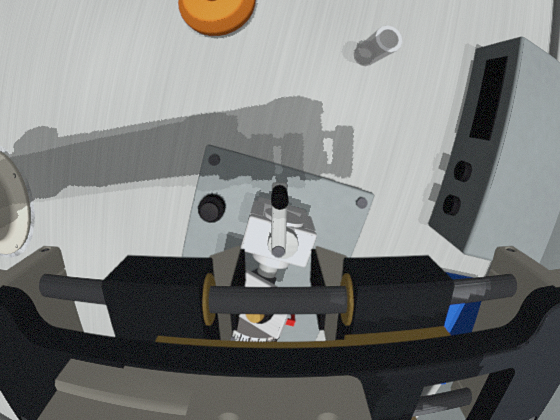

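```bash
python3 - <<'E'
from h import *
d=np.load('w5.npz');im=d['im'];c={k:d[k] for k in d if k!='im'}
cv2.imwrite('pics/w5z.png',cv2.resize(im[170:270,230:330],None,fx=6,fy=6,interpolation=cv2.INTER_CUBIC)[:,:,::-1])
E
```

```text
(no output)
```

View pics/w5z.png

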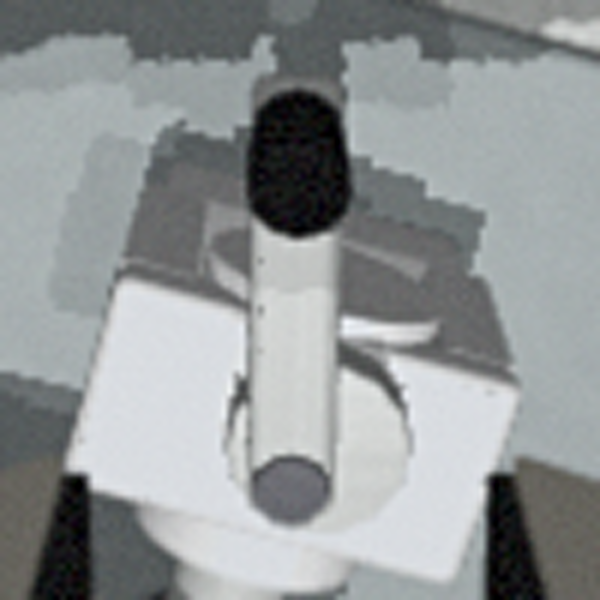

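```bash
python3 - <<'E'
from h import *
d=np.load('w5.npz');c={k:d[k] for k in d if k!='im'}
P=onplane('wrist',(279.4,200.8),.177,c);A=onplane('wrist',(278.1,251.3),.142,c)
print(P,A,np.linalg.norm((P-A)[:2]),st(0,.088,0))
v=S.T@(P-A);print('yaw',np.arctan2(-v[0],v[1]))
E
```

```text
[0.53230296 0.17435074 0.177     ] [0.54664185 0.1120275  0.142     ] 0.06395147213129702 [0.54640592 0.11061327 0.        ]
yaw 0.27053758322848637
```

```bash
cat >> h.py <<'E'
A=np.array([.5465,.1115])
def lp(l,z,R=.065): d=S@np.array([-np.sin(l),np.cos(l),0]); return np.array([A[0]+R*d[0],A[1]+R*d[1],z])
def swing(l,l_end,step,speed,lim,z=.146,fl=9):
    while l<l_end-1e-6:
        l=min(l+step,l_end)
        hit=r.line_to(lp(l,z),down(l),speed=speed,force_limit=fl)
        o=r.get_obs(); f=o['force']; p=o['tool_pos']; t=-(S@np.array([np.cos(l),np.sin(l),0])); n=S@np.array([-np.sin(l),np.cos(l),0])
        v=S.T@(p-[*A,0]); la=np.arctan2(-v[0],v[1]); ft=-f@t
        print('l %.3f act %.3f ft %.1f fr %.1f fz %.1f hit %d t %.2f'%(l,la,ft,f@n,f[2],hit,o['t']))
        if hit or ft>lim: break
    np.save('l.npy',[l,ft]); return l,ft
E
python3 - <<'E'
from h import *
l=.27
r.gripper_to(.31)
r.line_to(lp(l,.22),down(l),speed=.15)
print(r.line_to(lp(l,.146),down(l),speed=.1,force_limit=6))
o=r.get_obs();print(o['t'],o['tool_pos'],o['force'],o['opening'])
swing(l,.63,.12,.04,12)
cv2.imwrite('pics/w6.png',r.snapshot('wrist')[:,:,::-1])
E
```

```text
False
37.8417 [0.53255358 0.17507521 0.14665626] [ 0.58092836 -0.10273094 -0.37054613] 0.3123048885443095
l 0.390 act 0.378 ft 1.8 fr 0.6 fz 0.5 hit 0 t 38.18
l 0.510 act 0.492 ft 2.6 fr -1.0 fz 0.5 hit 0 t 38.52
l 0.630 act 0.618 ft 2.0 fr -0.4 fz 2.2 hit 0 t 38.87
```

View pics/w6.png

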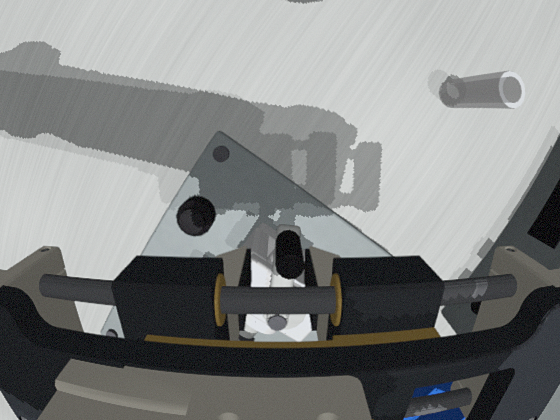

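```bash
python3 - <<'E'
from h import *
l,ft=swing(.63,1.35,.12,.04,12)
if ft<11: l,ft=swing(l,1.80,.05,.02,13,fl=7)
cv2.imwrite('pics/w7.png',r.snapshot('wrist')[:,:,::-1])
E
```

```text
l 0.750 act 0.746 ft 2.6 fr -0.1 fz 1.8 hit 0 t 39.26
l 0.870 act 0.871 ft 1.4 fr -0.3 fz 2.3 hit 0 t 39.60
l 0.990 act 0.992 ft 2.8 fr 0.5 fz 1.6 hit 0 t 39.94
l 1.110 act 1.112 ft 2.6 fr -0.2 fz 2.3 hit 0 t 40.28
l 1.230 act 1.231 ft 2.6 fr -0.2 fz 1.5 hit 0 t 40.62
l 1.350 act 1.350 ft 2.6 fr -1.1 fz 0.7 hit 0 t 40.97
l 1.400 act 1.394 ft 3.9 fr -1.0 fz -0.2 hit 0 t 41.27
l 1.450 act 1.448 ft 4.4 fr -0.9 fz 0.6 hit 0 t 41.58
l 1.500 act 1.500 ft 3.8 fr -0.3 fz 0.7 hit 0 t 41.89
l 1.550 act 1.550 ft 4.4 fr -0.5 fz 0.2 hit 0 t 42.20
l 1.600 act 1.601 ft 3.1 fr -0.7 fz 0.3 hit 0 t 42.51
l 1.650 act 1.599 ft 2.2 fr -1.4 fz -0.9 hit 1 t 42.72
```

View pics/w7.png

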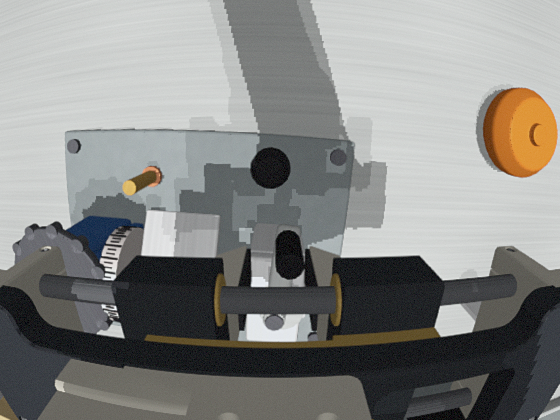

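```bash
python3 - <<'E'
from h import *
for k in range(3):
    l,ft=swing(1.60+.02*k,1.62+.02*k,.02,.012,15,fl=14)
    if ft>14: break
r.line_to(lp(1.55,.146),down(1.55),speed=.03)
r.line_to(lp(1.55,.26),down(1.55),speed=.12)
r.movep([.42,.3,.36],down(1.2)); r.pause(.1)
o=r.get_obs();print(o['t'],o['tool_pos'],o['force'])
for n in('top','wrist','side'):
    c=r.calibration(n);im=r.snapshot(n);np.savez(f'e_{n}.npz',im=im,**c);cv2.imwrite(f'pics/e_{n}.png',im[:,:,::-1])
cv2.imwrite('pics/e_topz.png',cv2.resize(cv2.imread('pics/e_top.png')[155:270,195:345],None,fx=5,fy=5,interpolation=cv2.INTER_CUBIC))
E
```

```text
l 1.620 act 1.605 ft 5.2 fr -1.4 fz -0.6 hit 0 t 43.09
l 1.640 act 1.607 ft 7.5 fr -2.4 fz -1.3 hit 0 t 43.35
l 1.660 act 1.610 ft 10.2 fr -3.1 fz -2.4 hit 0 t 43.61
46.075 [0.42074755 0.29777309 0.3586626 ] [-0.20869675 -0.07817304  0.36651557]
```

View pics/e_topz.png

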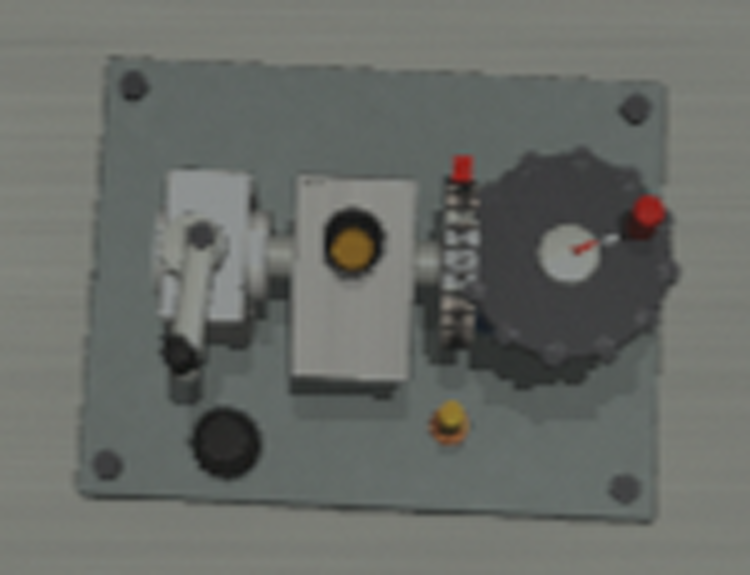

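View pics/e_wrist.png

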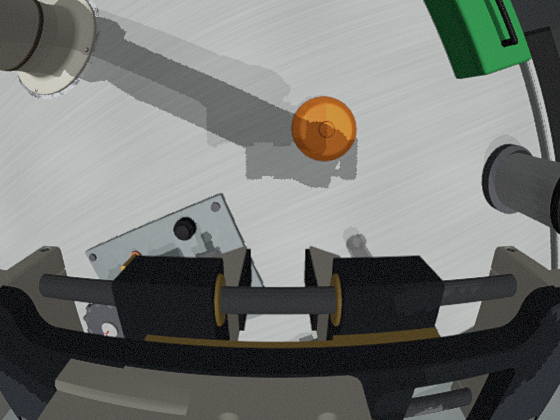

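```bash
python3 - <<'E'
from h import *
c=dict(np.load('e_top.npz'));f=lambda x,y,z:onplane('top',(195+x/5-.4,155+y/5-.4),z,c)
v=S.T@(f(180,353,.177)-f(202,236,.14));print('post rel axis',v[:2],'yaw',np.arctan2(-v[0],v[1]))
v=f(649,213,.175)-f(570,252,.135);print('spin angle',np.arctan2(v[1],v[0]),np.hypot(*v[:2]))
E
```

```text
post rel axis [-0.06548676  0.00356014] yaw 1.5164855737620286
spin angle -1.2476507538705763 0.03831710588319654
```

```bash
python3 - <<'E'
from h import *
print(r.get_obs()['t']); r.sign_off()
E
```

```text
46.225
the job is handed in; nothing more can be done
```

I wound the stage up to its inner stop, swung the cam lever home to its end stop, and handed the job in at 46.2 s of the 67 s allowed. No verdict was reported, so these are my own readings.

**Handwheel:** The grip was led about 2.5 turns clockwise. Its drag read 2–4 N, then the force rose at roughly 2 N per mm, close to the spring's 2.5, which is how I knew it was on the stop. The highest sideways push I read was 10.4 N against the 20 N limit. I eased back only to about 6 N before opening the fingers. In the last picture the hub and rim marks line up. The spinner sits at −1.25 rad, and the push readings put the stop at about −1.21 rad, so the difference is well within the tolerance of 0.15 rad.

**Cam lever:** I pushed the post between loosely open fingers without squeezing. It moved at 1–5 N and stopped at about 1.5 rad; I then pressed to 10 N to confirm it was home. The last picture puts the post 3.6 mm to +y of the lever axis (limit 8.5 mm), at a yaw of about 1.52 rad.

**Clearance:** The robot ended clear of everything. In the last pictures pin_c and the cap have not moved and the float and sleeve are still standing. I did not re-measure pin_a and pin_b, but the arm never went near them.

**Not checked or in disagreement:**
- I did not measure the platform's tilt directly; it rests on the stop force and the turn count.
- The first top-camera estimate of the stage was 2–3 mm off what the wrist camera and the grip showed. I used the grip and wrist values to correct it.
- The vertical force on the spinner drifted between about −8 and +11 N while winding, although the grip stayed put.

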